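# Push a parts carton through the self-closing flap of a stockroom drop box

### The arm

A 6-joint arm with a two-finger parallel gripper is mounted at the origin on the work surface. World frame = base frame: x ahead of the robot, y to its left, z up, the work surface at z = 0. Lengths are in m, angles in rad, forces in N, time in s.
With the tool pointing down it reaches from about 0.35 to 0.725 m from the base axis. Payload 6 kg.
Tool frame: the origin (TCP) lies at the very end of the fingers, on their centre line; the grasp point (between the pads) lies 19 mm behind it (bot.grip_depth is the distance from the TCP to the grasp point, in m); z points along the fingers, y is the direction in which the jaws open and shut (so a half turn about z gives the same grasp; the last joint's range is limited). The gripper opens to 85 mm and grips with 20 to 120 N. Pads are 22 mm wide; open, the fingers measure 114 mm over their backs; the gripper's body (76 mm by 85 mm) begins 54 mm behind the grasp point. The pads swing forward as they close: fully open they stand 13 mm farther back than shut.
Start: joints at [0.334, 0.04, 0.085, 0, -1.615, -0.334], TCP at [0.6, 0, 0.231] pointing down, gripper open.
Joint ranges: [-2.56, 2.56], [-1.29, 2.01], [-1.08, 1.49], [-3.29, 1.98], [-2.81, -0.18], [-2.99, 2.99]. Speed limits (rad/s): [2.57, 2.57, 3.01, 3.14, 3.14, 3.14].

### API

Orientations are given as a unit quaternion [x, y, z, w].
In Python, from station import bot gives the robot as it stands. The module is installed in compiled form; this text tells all that it offers.
- The arm moves only by the tool move_arm, never from a script. Its argument "increments" is a list of rows, each an object of numbers: "tx", "ty", "tz": the shift along the tool's x, y, z in mm; "yaw": the turn about the tool's z in rad; "grip": the gripper command: -1 is shut, 1 is fully open, values between are in proportion. In form: [{"tx": .., "ty": .., "tz": .., "yaw": .., "grip": ..}, ...]. A call has 1 to 8 rows; each row is the pose to reach, as a shift and turn from the pose commanded when the call began, along the tool's axes at that moment; what a row does not reach only later rows make up. A row lasts 1/8 s, in which the tool goes at most 62.5 mm and 10.7 degrees, less where a joint would pass 70% of its speed; a pose out of reach is approached as far as the arm can. A call with a gripper value outside its range is refused whole. The fingers move at their own pace and stop on an object; the grip force is fixed at half the most. Time passes only in rows, so rows that repeat a pose let the fingers close. It gives the time, the measured TCP pose, the force and the opening at its end, in the units of the state.
- bot.state(): the state, without advancing time (a new reading comes with each control period).
- bot.capture(name): name is "scene" or "side" or "wrist"; returns (picture, depth): 480x640x3 uint8, blue, green, red; 480x640 float32, m along the optical axis (not along the pixel's ray), 0 where there is no reading.
- bot.calibration(name): a dict with "intrinsics" (3x3 intrinsics, pixels), "k1" (the pictures are not rectified: a ray, as slopes to the right and down, at radius r is drawn at 1 + k1 r^2 times it, then the intrinsics apply), "cam_to_world" (4x4, takes a point from camera to world coordinates). Camera axes: x right, y down, z forward; pixel columns grow to the right and rows downward; lengths in m; the calibration is good to about 2 mm. A picture is of the moment at which its call begins: read the wrist's pose just before it. calibration takes no time and is no camera call; for the wrist camera it gives the pose at the moment of the call.
- bot.hand_in(): hands the job in, once; it reports no verdict.
The state is a dict: "clock": time; "joints": joint angles; "dq": joint speeds; "joint_efforts": joint torques, N m; "eef_pos": TCP position; "tool_rot": TCP orientation; "contact_force": force on the tool from outside, world axes, zero at the start; "ft_torque": the same for the moment, N m; "opening": finger opening in m.
Only numpy, scipy, OpenCV 4.12 (cv2) and the standard library are available. Lean on these libraries where they do the work, as an engineer would, in place of code of your own. Each camera call takes 0.05 s, during which the arm holds its last target.

### The job

Return the small carton that lies in the lane on top of the drop box: push the steel bar sideways, away from the lane, with one finger so that the dust flap swings up, and while that finger keeps it open push the carton along the lane with the other finger until it drops into the box. Keep the flap open until the carton has dropped, then let it fall shut. Only push, gently: do not pinch or lift the carton, and leave the other things on the counter where they are.

Things in the scene. Friction and masses are not known exactly. Their poses are not given: they have to be found in the camera images.
- drop_box: Fixed grey steel box on the counter, 265 long (its x) x 160 wide (its y) x 85 mm high. Its origin is on the counter, under the lane's centre line at the near edge of the hatch; x points along the lane in the pushing direction, z up. In this frame, mm: flat top (deck) at z = 85, x -150..115, y -70..90.
- lane (a point): Middle of the carton's lane, on the deck at x = -75, y = 0, z = 85 mm of the box. The lane runs along y = 0 from x = -150 to 0 between two guide strips 6 high and 6 wide at y = -25 and +25 (44 clear between them). Apart from these strips the deck is bare, so a finger fits between carton and push bar.
- hatch (a point): Centre of the hatch at deck level: a hole in the deck, box x 0..100, y -36..46, over a bin 79 mm deep. The shut flap, a 6 mm aluminium plate, covers x -3..105, y -39..56, z 86..92 and blocks the end of the lane. The carton tips in by itself once its centre is past x = 0.
- flap (a joint): Flap angle, rad: 0 shut (level), 1.05 stop. Hinge line along box x at y = 54, z = 89 mm. Opening turns the plate's -y edge up and the push bar, 40 mm above the hinge, outward: bar axis at y = 54 + 40 sin(angle), z = 89 + 40 cos(angle). Spring and weight shut it: 2 to 3 N sideways on the bar to start, 3 to 6 N at 0.85. The carton passes under the plate from 0.65 up; 0.8 to 0.95 is good.
- bar_mid (a point): Point on the axis of the push bar, a round steel bar 10 mm thick, parallel to the lane, that moves with the flap. With the flap shut it is at box x = -60, y = 54, z = 129 mm. The bar runs free of posts from 80 mm behind (-x) to 85 mm ahead of this point; beyond that posts join it to the flap.
- carton_center (a point): Centre of the carton to be returned: a brown cardboard box 60 long (its x) x 36 wide (its y) x 24 mm high, about 0.12 kg, lying flat in the lane on the deck, long side along the lane.
- spare_carton: Bystander: an identical carton, 60 x 36 x 24 mm, lying on the counter beside the box; origin at the centre of its underside.
- tin: Bystander: round can 68 mm across, 90 mm high, on the counter; origin at the centre of its underside.
- pulley: Bystander: steel belt pulley lying flat on the counter, 64 mm across, 36 mm high; origin at the centre of its underside.
- carton: The same carton to be returned, by the centre of its underside (12 mm below its centre).
Not all that is in view belongs to the job. What is shaped like the carton but pink, purple or turquoise is not meant.

How it is judged:
By the outcome, as a careful person would: the job done as asked, in the order asked, and still so for the second after the job is handed in, with the robot touching nothing.
It also fails if it takes over 38 s, if anything falls off the work surface, if the arm or the gripper's body presses on something with over 40 N, if the wrist force passes 120 N, or if a joint passes its speed limit or range.

## Working session

There is one attempt and no reset: what is moved stays moved. The work goes in short steps, Python scripts to look and compute and a tool call to move; the robot and the scene stay as the last step left them, time stands still between calls to the robot, and variables do not carry over. Pictures are saved under pics/ and viewed, and the job is handed in when it is done.

Besides the shell and the picture viewer there is one more tool, called after "Emit:" as name([rows], argument=value, ...), one row to a line, values as JSON. move_arm: Moves the arm, as the interface text tells. Its arguments: {"type":"object","properties":{"increments":{"type":"array"}},"required":["increments"]}

```bash
mkdir -p pics; python3 - <<'E'
from station import bot
import cv2,numpy as np
s=bot.state();print(s['clock'],s['eef_pos'],s['tool_rot'],s['opening'])
for n in('scene','side'):
    p,d=bot.capture(n);cv2.imwrite(f'pics/{n}0.png',p);np.save(f'{n}0.npy',d)
    c=bot.calibration(n);print(n,c);np.savez(f'{n}0cal.npz',**{k:np.array(v) for k,v in c.items()})
E
```

```text
0.0 [5.99675106e-01 9.09722461e-05 2.30271271e-01] [ 7.07107089e-01 -7.07105923e-01 -5.84476122e-04  6.60796574e-04] 0.08513122302717531
scene {'intrinsics': array([[625.08220496,   0.        , 311.94505889],
       [  0.        , 625.08220496, 240.63729873],
       [  0.        ,   0.        ,   1.        ]]), 'k1': -0.07248464686685567, 'cam_to_world': array([[-0.67014446,  0.58711588, -0.45409398,  1.02180989],
       [ 0.7419782 ,  0.51395764, -0.43048334,  0.53757313],
       [-0.01935854, -0.62541385, -0.78005305,  0.94250608],
       [ 0.        ,  0.        ,  0.        ,  1.        ]])}
side {'intrinsics': array([[577.13486366,   0.        , 321.61950503],
       [  0.        , 577.13486366, 234.94425045],
       [  0.        ,   0.        ,   1.        ]]), 'k1': -0.1525623448641539, 'cam_to_world': array([[ 0.7914705 , -0.31353395,  0.52466266,  0.05182786],
       [-0.61119524, -0.40058979,  0.68261863, -0.58723049],
       [-0.00384961, -0.86094383, -0.50868547,  0.58495958],
       [ 0.        ,  0.        ,  0.        ,  1.        ]])}
```

View pics/scene0.png

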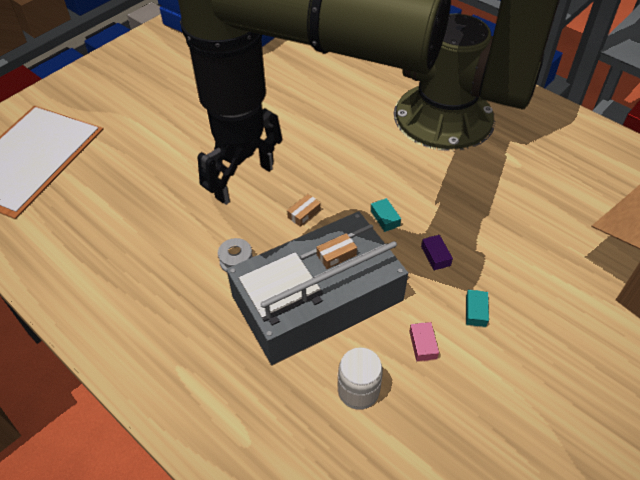

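View pics/side0.png

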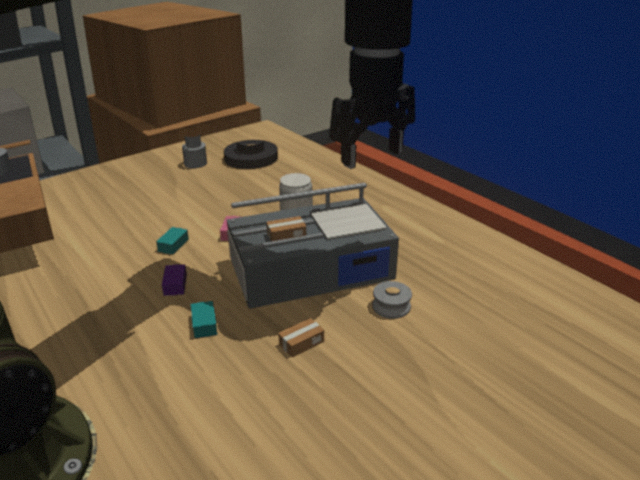

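```bash
cat > h.py <<'E'
import numpy as np,cv2
def load(n):
    z=np.load(n+'cal.npz');return z['intrinsics'],float(z['k1']),z['cam_to_world'],np.load(n+'.npy')
def cloud(K,k1,T,d):
    v,u=np.mgrid[0:480,0:640]
    p=np.stack([(u-K[0,2])/K[0,0],(v-K[1,2])/K[1,1]],-1)
    q=p.copy()
    for _ in range(8): q=p/(1+k1*(q**2).sum(-1,keepdims=True))
    P=np.concatenate([q*d[...,None],d[...,None]],-1)
    W=P@T[:3,:3].T+T[:3,3]; W[d<=0]=np.nan
    return W
def ray(K,k1,T,u,v,z):
    p=np.array([(u-K[0,2])/K[0,0],(v-K[1,2])/K[1,1]]);q=p
    for _ in range(8): q=p/(1+k1*(q@q))
    D=T[:3,:3]@np.append(q,1);return T[:3,3]+D*(z-T[2,3])/D[2]
def proj(K,k1,T,X):
    c=(np.asarray(X)-T[:3,3])@T[:3,:3];q=c[...,:2]/c[...,2:]
    q=q*(1+k1*(q**2).sum(-1,keepdims=True));return q*K[0,0]+K[:2,2]
E
python3 - <<'E'
from h import *
for n in('scene0','side0'):
    K,k1,T,d=load(n);W=cloud(K,k1,T,d)
    roi=np.zeros((480,640),bool)
    if n=='scene0': roi[200:370,220:415]=1
    else: roi[180:310,220:400]=1
    m=roi&(W[...,2]>.079)&(W[...,2]<.097)
    pts=W[m][:,:2].astype(np.float32)
    lab=cv2.connectedComponents(m.astype(np.uint8))[1]
    k=np.bincount(lab[lab>0]).argmax();pts=W[lab==k]
    print(n,len(pts),cv2.minAreaRect((pts[:,:2]*1000).astype(np.float32)),np.nanmedian(W[m][:,2]))
    print(cv2.boxPoints(cv2.minAreaRect((pts[:,:2]*1000).astype(np.float32))))
    g=cv2.imread(f'pics/{n}.png')
    c=g[200:370,220:415] if n=='scene0' else g[170:310,215:410]
    cv2.imwrite(f'pics/{n}_crop.png',cv2.resize(c,None,fx=4,fy=4,interpolation=cv2.INTER_CUBIC)[:600])
E
```

```text
scene0 10601 ((565.6632690429688, 113.283447265625), (165.1851348876953, 265.9915771484375), 70.81169891357422) 0.08698469568687967
[[412.91025  78.99167]
 [664.12427  -8.4328 ]
 [718.41626 147.57523]
 [467.20227 234.9997 ]]
side0 6940 ((565.9878540039062, 115.0621337890625), (168.01429748535156, 267.56549072265625), 71.03092193603516) 0.08682050133291697
[[412.1631    79.10419 ]
 [665.19824   -7.870064]
 [719.8126   151.02008 ]
 [466.77747  237.99432 ]]
```

View pics/scene0_crop.png

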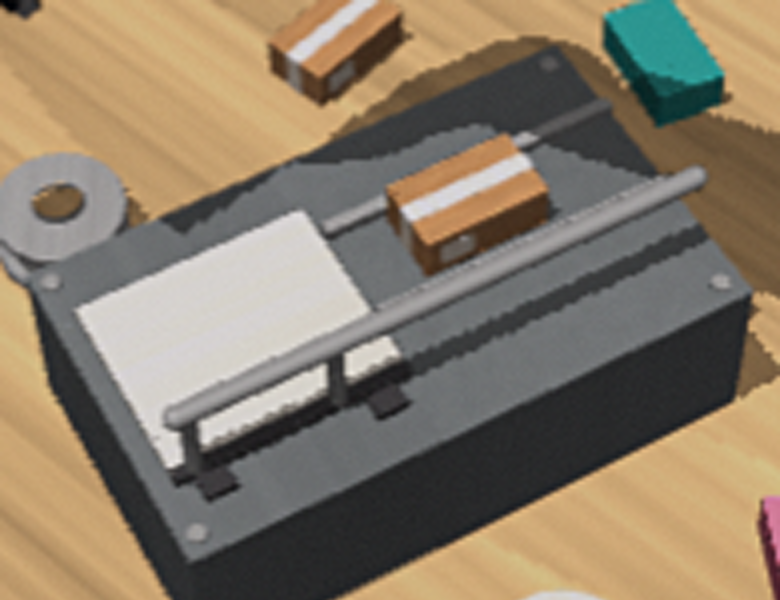

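View pics/side0_crop.png

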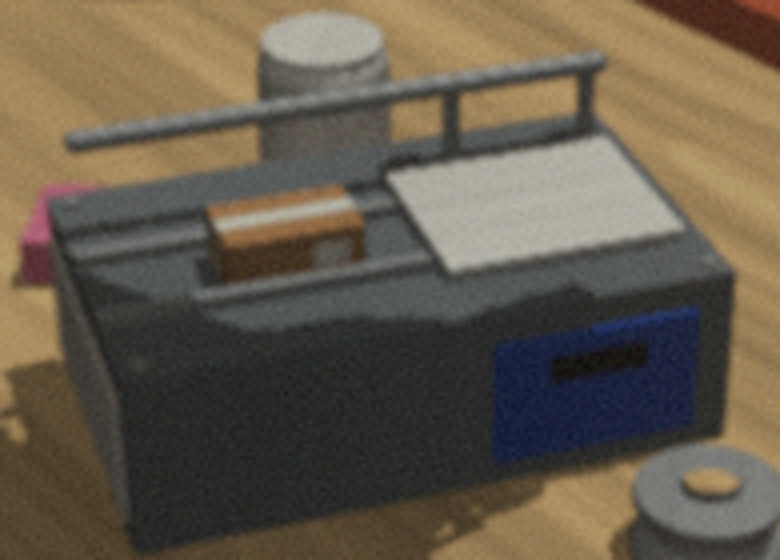

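```bash
cat > fit.py <<'E'
from h import *
from scipy.optimize import least_squares
obs={'scene0':[((-150,90),(407.5,273)),((115,90),(267.5,340.5)),((115,-70),(227.8,271.2)),((-150,-70),(361.2,211.2))],
'side0':[((-150,90),(227,220)),((-150,-70),(247.5,264)),((115,-70),(398.5,238))]}
def tw(p,B,z):
    c,s=np.cos(p[2]),np.sin(p[2]);B=np.asarray(B,float)
    return np.stack([p[0]+c*B[:,0]-s*B[:,1],p[1]+s*B[:,0]+c*B[:,1],np.full(len(B),z)],-1)/1000
def f(p,names):
    r=[]
    for n in names:
        K,k1,T,d=load(n);r.append((proj(K,k1,T,tw(p,[o[0] for o in obs[n]],85))-np.array([o[1] for o in obs[n]])).ravel())
    return np.concatenate(r)
for names in(['scene0'],['side0'],['scene0','side0']):
    r=least_squares(f,[560,110,-.33],args=(names,),x_scale=[1,1,.01]);print(names,r.x.round(4),r.fun.round(1))
p=r.x;np.save('box.npy',p)
c,s=np.cos(p[2]),np.sin(p[2]);R=np.array([[c,-s],[s,c]])
for n in('scene0','side0'):
    K,k1,T,d=load(n);W=cloud(K,k1,T,d)*1000
    b=(W[...,:2]-p[:2])@R
    m=(W[...,2]>103)&(W[...,2]<114)&(abs(b[...,1])<35)&(b[...,0]<0)&(b[...,0]>-150)
    q=b[m];print(n,'carton',m.sum(),np.percentile(q,[2,50,98],axis=0).round(1).tolist(),W[m][:,2].mean(), cv2.minAreaRect(q.astype(np.float32)))
    m=(W[...,2]>122)&(W[...,2]<140)&(b[...,0]>-160)&(b[...,0]<120)&(abs(b[...,1]-54)<20)
    q=b[m];print('bar',m.sum(),np.percentile(q,[1,50,99],axis=0).round(1).tolist())
    m=(W[...,2]>86.5)&(W[...,2]<100)&(b[...,0]>-30)&(b[...,0]<120)&(abs(b[...,1])<45)
    q=b[m];print('flap',m.sum(),np.percentile(q,[1,50,99],axis=0).round(1).tolist())
E
python3 fit.py
```

```text
['scene0'] [ 5.792354e+02  1.008998e+02 -3.363000e-01] [ 1.8  0.5  0.6  0.8 -1.1 -2.  -1.4  0.3]
['side0'] [ 5.815583e+02  1.002994e+02 -3.253000e-01] [-0.1 -1.1 -1.1  1.5  1.2 -1.2]
['scene0', 'side0'] [ 5.802487e+02  1.004848e+02 -3.323000e-01] [ 1.2  0.4  0.3  1.2 -1.7 -1.5 -2.3  0.3 -0.5 -1.3 -2.3  1.4  0.5 -0.8]
scene0 carton 675 [[-91.3, -21.2], [-60.8, -1.6], [-32.8, 14.6]] 109.42869626747755 ((-62.342681884765625, -3.5427799224853516), (39.79581832885742, 62.578834533691406), 88.33815002441406)
bar 934 [[-139.0, 47.2], [-11.6, 53.9], [101.2, 57.8]]
flap 2676 [[-27.4, -41.1], [49.6, -3.5], [110.7, 44.3]]
side0 carton 519 [[-94.3, -22.6], [-65.5, -9.1], [-35.9, 14.6]] 109.12449392516386 ((-64.65802001953125, -3.3781909942626953), (40.495113372802734, 60.6421012878418), 89.35082244873047)
bar 764 [[-143.2, 44.9], [-24.4, 49.4], [98.8, 55.2]]
flap 1895 [[-26.0, -43.1], [41.7, -5.3], [109.0, 43.7]]
```

Emit:
move_arm([
  {"tx": -33, "ty": 32, "tz": 5, "yaw": -0.18, "grip": 0.365},
  {"tx": -66, "ty": 64, "tz": 10, "yaw": -0.36, "grip": 0.365},
  {"tx": -100, "ty": 97, "tz": 15, "yaw": -0.54, "grip": 0.365},
  {"tx": -134, "ty": 130, "tz": 20, "yaw": -0.72, "grip": 0.365},
  {"tx": -134, "ty": 130, "tz": 20, "yaw": -0.9, "grip": 0.365},
  {"tx": -134, "ty": 130, "tz": 20, "yaw": -1.08, "grip": 0.365},
  {"tx": -134, "ty": 130, "tz": 20, "yaw": -1.239, "grip": 0.365},
  {"tx": -134, "ty": 130, "tz": 20, "yaw": -1.239, "grip": 0.365},
])

```text
clock: 1.1
eef_pos: [0.4698, 0.134, 0.2109]
tool_rot: [0.986, -0.166, -0.0, 0.0]
contact_force: [0.8, 0.2, 0.4]
opening: 0.0585
```

```bash
cat > st.py <<'E'
from station import bot
import sys,numpy as np,cv2
from scipy.spatial.transform import Rotation as Ro
p=np.array([579.5,98.8]);a=-.332
def show():
    s=bot.state();e=np.array(s['eef_pos'])*1000;c,sn=np.cos(a),np.sin(a);R=np.array([[c,-sn],[sn,c]])
    M=Ro.from_quat(s['tool_rot']).as_matrix();Rb=np.eye(3);Rb[:2,:2]=R
    print('t',round(s['clock'],2),'world',e.round(1),'box',((e[:2]-p)@R).round(1),'open',round(s['opening']*1000,1),'F_box',(Rb.T@np.array(s['contact_force'])).round(2),'T',np.round(s['ft_torque'],2))
    print('tool axes in box (cols)',(Rb.T@M).round(3).tolist())
show()
for n in sys.argv[2:]:
    cal=bot.calibration(n)
    g,d=bot.capture(n);k=sys.argv[1];cv2.imwrite(f'pics/{n}{k}.png',g);np.save(f'{n}{k}.npy',d);np.savez(f'{n}{k}cal.npz',**cal)
E
python3 st.py 1 scene side wrist
python3 - <<'E'
import cv2,numpy as np
a=cv2.imread('pics/scene1.png')[100:380,200:440];b=cv2.imread('pics/side1.png')[100:310,200:410]
w=cv2.imread('pics/wrist1.png')
cv2.imwrite('pics/m1.png',np.hstack([cv2.resize(a,(400,467)),cv2.resize(b,(400,467))]))
E
```

```text
t 1.1 world [469.8 134.  210.9] box [-115.2   -2.4] open 58.5 F_box [0.71 0.43 0.35] T [ 0.02 -0.   -0.  ]
tool axes in box (cols) [[1.0, -0.001, -0.001], [-0.001, -1.0, -0.0], [-0.001, 0.0, -1.0]]
```

View pics/m1.png

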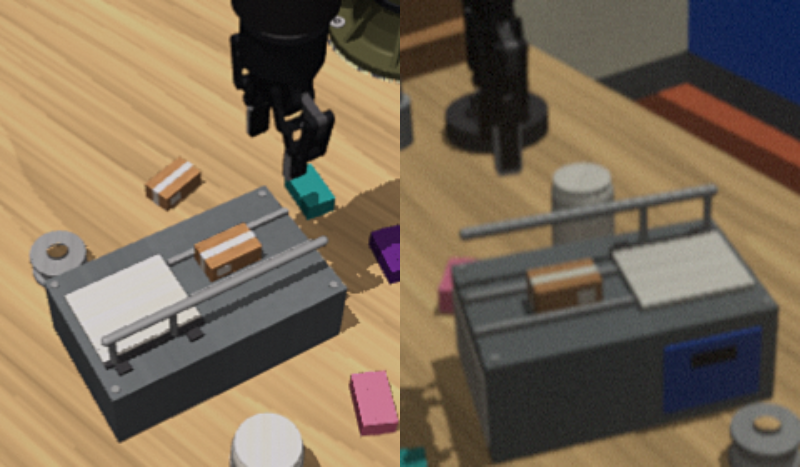

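View pics/wrist1.png

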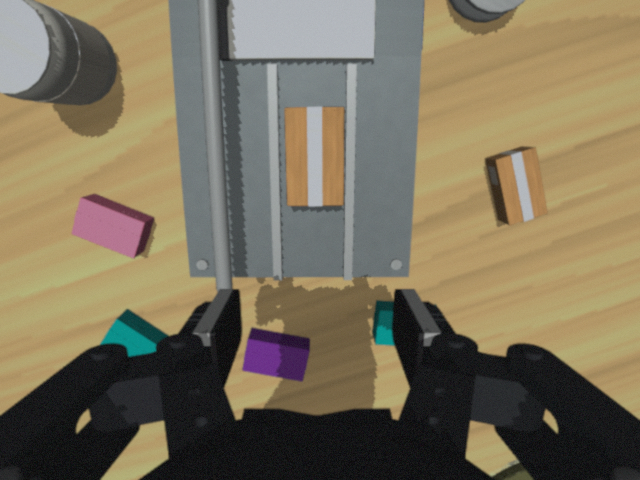

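```bash
python3 - <<'E'
from h import *
z=np.load('wrist1cal.npz');K,k1,T=z['intrinsics'],float(z['k1']),z['cam_to_world'];d=np.load('wrist1.npy')
p=np.array([579.5,98.8]);a=-.332;c,s=np.cos(a),np.sin(a);R=np.array([[c,-s],[s,c]])
bx=lambda u,v,h:((ray(K,k1,T,u,v,h)[:2]*1000-p)@R).round(1)
for nm,u,v,h in[('c-150,90',190,277,.085),('c-150,-70',411,277,.085),('railL near',278,277,.091),('railR near',348,277,.091),('railL far',271,63,.091),('railR far',351,63,.091),('cart rear L',286,206,.109),('cart rear R',344,206,.109),('cart frontL',286,107,.109),('cart fR',344,107,.109),('flap L',222,58,.092),('flapR',374,57,.092),('bar in',222,230,.129),('bar out',210,200,.129)]:
    print(nm,bx(u,v,h))
W=cloud(K,k1,T,d)*1000
b=np.dstack([(W[...,:2]-p)@R,W[...,2]])
t=np.array([-115.2,-2.4,210.9])
for u,v in[(225,300),(205,335),(185,345),(150,350),(110,360),(85,400),(130,400),(205,400),(40,440)]:
    print(u,v,(b[v,u]-t).round(1))
# extents of finger points relative to TCP by height, all cameras
for n in('wrist1','scene1','side1'):
    K,k1,T,d=load(n);W=cloud(K,k1,T,d)*1000;b=np.dstack([(W[...,:2]-p)@R,W[...,2]])-t
    for h in range(-5,110,10):
        m=(b[...,2]>=h)&(b[...,2]<h+10)&(abs(b[...,0])<60)&(abs(b[...,1])<90)
        if m.sum()>5:q=b[m];print(n,h,m.sum(),'x',np.percentile(q[:,0],[2,98]).round(),'y',np.percentile(q[:,1],[1,99]).round(1))
E
```

```text
c-150,90 [-151.5   89.3]
c-150,-70 [-151.8  -72.4]
railL near [-149.2   24. ]
railR near [-149.3  -25.8]
railL far [-7.1 24.6]
railR far [ -7.2 -25.4]
cart rear L [-94.7  15.7]
cart rear R [-94.8 -20.9]
cart frontL [-34.8  14.4]
cart fR [-34.9 -20.1]
flap L [-3.9 55.1]
flapR [ -3.8 -39.6]
bar in [-105.2   52.3]
bar out [-87.3  58.1]
225 300 [10.2 30.3 18.6]
205 335 [ 9.7 30.9 42.1]
185 345 [11.5 33.7 50.8]
150 350 [-134.1  158.9 -186.6]
110 360 [11.3 50.6 58.1]
85 400 [ 8.7 50.7 70.4]
130 400 [ 0.6 46.3 59.6]
205 400 [16.2 20.3 79.1]
40 440 [ 9.7 52.1 84.1]
wrist1 -5 18 x [-9.  6.] y [-30.6  28.4]
wrist1 5 881 x [-11.  11.] y [-41.8  39.3]
wrist1 15 1549 x [-11.  11.] y [-43.4  41.3]
wrist1 25 1919 x [-11.  11.] y [-43.4  41. ]
wrist1 35 2056 x [-9. 11.] y [-37.1  34.7]
wrist1 45 3128 x [ 6. 13.] y [-59.6  57.4]
wrist1 55 13152 x [-11.  13.] y [-61.8  59.5]
wrist1 65 9225 x [-11.  17.] y [-63.5  61.2]
wrist1 75 18227 x [-4. 17.] y [-63.8  61.2]
wrist1 85 13483 x [ 4. 19.] y [-59.7  56.1]
wrist1 95 4608 x [18. 20.] y [-23.6  20.8]
scene1 5 67 x [-8. 13.] y [-35.2  40.9]
scene1 15 132 
[... 175 characters left out ...]
4.] y [-61.   61.6]
scene1 65 207 x [-9. 19.] y [-62.5  62.7]
scene1 75 241 x [-8. 19.] y [-64.8  64.7]
scene1 85 205 x [-9. 19.] y [-65.9  66.4]
scene1 95 281 x [-8. 21.] y [-64.2  68.1]
scene1 105 377 x [-9. 20.] y [-64.9  67.6]
side1 5 105 x [-12.   9.] y [-42.3  34.9]
side1 15 130 x [-12.  10.] y [-44.8  31.6]
side1 25 140 x [-12.  10.] y [-45.   34.5]
side1 35 111 x [-11.   9.] y [-44.5  33.8]
side1 45 82 x [-13.   9.] y [-61.  54.]
side1 55 170 x [-13.  10.] y [-62.6  53.6]
side1 65 143 x [-17.  10.] y [-65.6  62.6]
side1 75 182 x [-17.  10.] y [-67.   25.1]
side1 85 187 x [-19.  10.] y [-68.2  16. ]
side1 95 267 x [-20.  18.] y [-69.   59.6]
side1 105 319 x [-19.  16.] y [-69.   27.8]
```

Emit:
move_arm([
  {"tx": -1, "ty": 0, "tz": 30, "yaw": 0, "grip": 0.365},
  {"tx": -1, "ty": 0, "tz": 60, "yaw": 0, "grip": 0.365},
  {"tx": -1, "ty": 0, "tz": 90, "yaw": 0, "grip": 0.365},
  {"tx": -1, "ty": 0, "tz": 105, "yaw": 0, "grip": 0.365},
  {"tx": -1, "ty": 0, "tz": 116, "yaw": 0, "grip": 0.365},
  {"tx": -1, "ty": 0, "tz": 116, "yaw": 0, "grip": 0.365},
])

```text
clock: 2.0
eef_pos: [0.469, 0.1343, 0.0952]
tool_rot: [0.986, -0.165, -0.0, 0.0]
contact_force: [-0.4, -0.3, 0.2]
opening: 0.0586
```

```bash
python3 st.py 2 scene side
python3 - <<'E'
import cv2,numpy as np
a=cv2.imread('pics/scene2.png')[150:380,200:440];b=cv2.imread('pics/side2.png')[130:310,210:400]
cv2.imwrite('pics/m2.png',np.hstack([cv2.resize(a,(400,383)),cv2.resize(b,(400,383))]))
E
```

```text
t 2.0 world [469.  134.3  95.2] box [-116.    -2.5] open 58.6 F_box [-0.25 -0.36  0.23] T [-0.01  0.02 -0.  ]
tool axes in box (cols) [[1.0, -0.0, -0.0], [-0.0, -1.0, -0.0], [-0.0, 0.0, -1.0]]
```

View pics/m2.png

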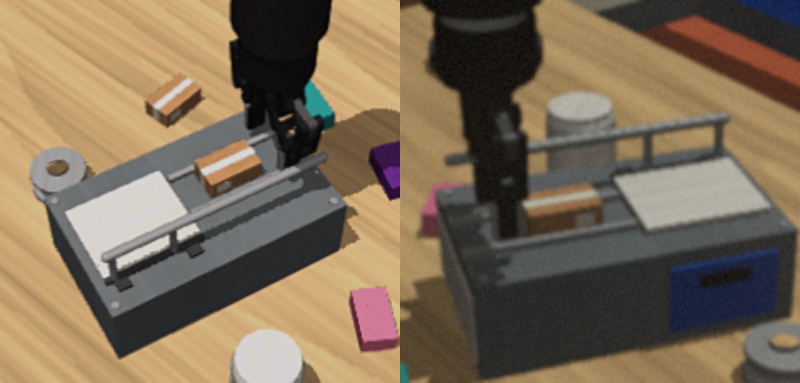

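Fingers stand behind the carton, one just inside the bar, clear of it. Next I push the bar outward.

Emit:
move_arm([
  {"tx": 0, "ty": -5, "tz": 0, "yaw": 0, "grip": 0.365},
  {"tx": 0, "ty": -10, "tz": 0, "yaw": 0, "grip": 0.365},
  {"tx": 0, "ty": -15, "tz": 0, "yaw": 0, "grip": 0.365},
  {"tx": 0, "ty": -20, "tz": 0, "yaw": 0, "grip": 0.365},
  {"tx": 0, "ty": -25, "tz": 0, "yaw": 0, "grip": 0.365},
  {"tx": 0, "ty": -30, "tz": 0, "yaw": 0, "grip": 0.365},
  {"tx": 0, "ty": -35, "tz": 0, "yaw": 0, "grip": 0.365},
  {"tx": 0, "ty": -37.5, "tz": 0, "yaw": 0, "grip": 0.365},
])

```text
clock: 3.1
eef_pos: [0.4799, 0.1688, 0.0933]
tool_rot: [0.986, -0.165, -0.002, 0.002]
contact_force: [-3.0, -6.6, -5.9]
opening: 0.0585
```

```bash
python3 st.py 3 scene side wrist
python3 - <<'E'
import cv2,numpy as np
a=cv2.imread('pics/scene3.png')[150:380,200:440];b=cv2.imread('pics/side3.png')[130:310,210:400]
cv2.imwrite('pics/m3.png',np.hstack([cv2.resize(a,(400,383)),cv2.resize(b,(400,383))]))
from h import *
p=np.array([579.5,98.8]);a=-.332;c,s=np.cos(a),np.sin(a);R=np.array([[c,-s],[s,c]])
for n in('scene3','side3'):
    K,k1,T,d=load(n);W=cloud(K,k1,T,d)*1000;b=np.dstack([(W[...,:2]-p)@R,W[...,2]])
    m=(b[...,0]>-80)&(b[...,0]<10)&(b[...,1]>62)&(b[...,1]<105)&(b[...,2]>100)&(b[...,2]<140)
    print(n,m.sum(),np.percentile(b[m],[5,50,95],axis=0).round(1).tolist())
    m=(b[...,0]>5)&(b[...,0]<95)&(b[...,1]>-45)&(b[...,1]<50)&(b[...,2]>88)&(b[...,2]<200)
    q=b[m]
    if len(q)>50: f=np.polyfit(q[:,1],q[:,2],1);print('flap angle',np.arctan(-f[0]),len(q))
E
```

```text
t 3.1 world [479.9 168.8  93.3] box [-117.    33.7] open 58.5 F_box [-0.63 -7.25 -5.92] T [-2.61  0.56 -0.02]
tool axes in box (cols) [[1.0, -0.0, -0.003], [-0.0, -1.0, -0.005], [-0.003, 0.005, -1.0]]
scene3 339 [[-74.7, 77.1, 118.4], [-33.6, 82.4, 123.3], [5.6, 85.7, 126.3]]
flap angle 0.7263885166897216 2914
side3 254 [[-76.3, 75.0, 116.5], [-34.1, 78.3, 121.3], [6.0, 82.7, 124.8]]
flap angle 0.7458881798074866 723
```

View pics/m3.png

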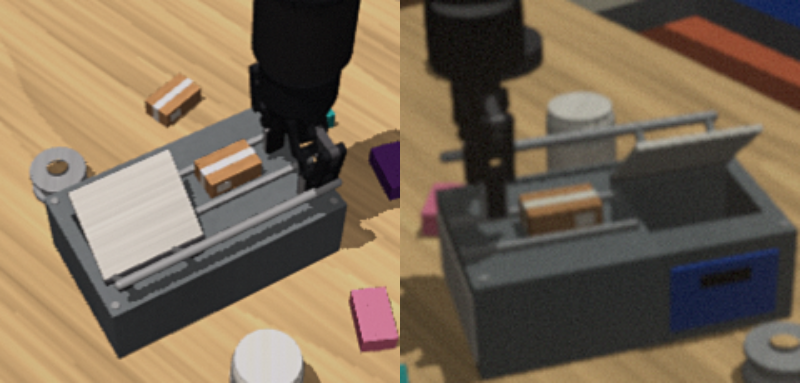

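View pics/wrist3.png

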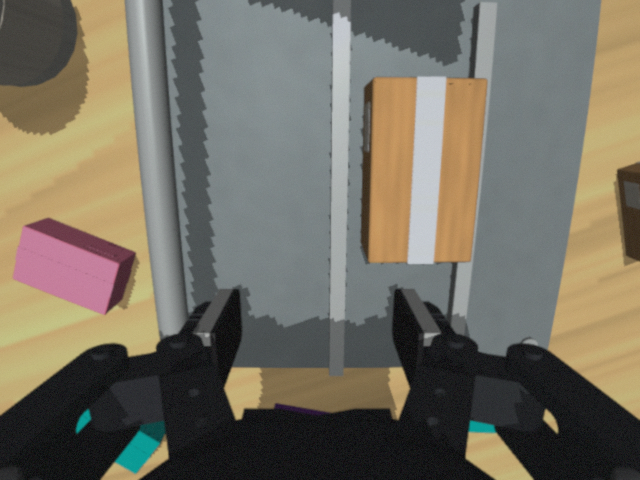

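Emit:
move_arm([
  {"tx": 0, "ty": -2.5, "tz": 1, "yaw": 0, "grip": 0.365},
  {"tx": 0, "ty": -4.5, "tz": 3, "yaw": 0, "grip": 0.365},
  {"tx": 4, "ty": -4.5, "tz": 4, "yaw": 0, "grip": 0.365},
  {"tx": 8, "ty": -4.5, "tz": 4, "yaw": 0, "grip": 0.365},
])

```text
clock: 3.75
eef_pos: [0.489, 0.1712, 0.0901]
tool_rot: [0.986, -0.165, -0.002, 0.001]
contact_force: [-4.9, -3.4, -1.0]
opening: 0.0584
```

```bash
cat > look.py <<'E'
import sys,cv2,numpy as np
from h import *
k=sys.argv[1]
a=cv2.imread(f'pics/scene{k}.png')[150:380,200:440];b=cv2.imread(f'pics/side{k}.png')[130:310,210:400]
cv2.imwrite(f'pics/m{k}.png',np.hstack([cv2.resize(a,(400,383)),cv2.resize(b,(400,383))]))
p=np.array([579.5,98.8]);a=-.332;c,s=np.cos(a),np.sin(a);R=np.array([[c,-s],[s,c]])
for n in('scene'+k,'side'+k):
    K,k1,T,d=load(n);W=cloud(K,k1,T,d)*1000;b=np.dstack([(W[...,:2]-p)@R,W[...,2]])
    m=(b[...,0]>10)&(b[...,0]<95)&(b[...,1]>-45)&(b[...,1]<50)&(b[...,2]>88)&(b[...,2]<200)
    q=b[m]
    if len(q)>50: f=np.polyfit(q[:,1],q[:,2],1);print('flap angle',np.arctan(-f[0]),len(q))
    m=(b[...,2]>105)&(b[...,2]<113)&(abs(b[...,1])<30)&(b[...,0]<40)&(b[...,0]>-100)
    print('carton',m.sum(),np.percentile(b[m],[2,98],axis=0).round(1).tolist() if m.sum() else '')
E
python3 st.py 4 scene side; python3 look.py 4
```

```text
t 3.75 world [489.  171.2  90.1] box [-109.2   39. ] open 58.4 F_box [-3.53 -4.83 -1.03] T [-1.11  1.46  0.15]
tool axes in box (cols) [[1.0, 0.001, -0.003], [0.001, -1.0, -0.003], [-0.003, 0.003, -1.0]]
flap angle 0.9125075444552794 2639
carton 650 [[-92.5, -19.9, 105.9], [-32.5, 16.4, 112.6]]
flap angle 0.9193679464004662 1071
carton 473 [[-94.6, -20.2, 105.4], [-35.7, 16.1, 112.0]]
```

Emit:
move_arm([
  {"tx": 4, "ty": 0.5, "tz": 0, "yaw": 0, "grip": 0.365},
  {"tx": 8, "ty": 0.5, "tz": 0, "yaw": 0, "grip": 0.365},
  {"tx": 12, "ty": 0.5, "tz": 0, "yaw": 0, "grip": 0.365},
  {"tx": 17, "ty": 0.5, "tz": 0, "yaw": 0, "grip": 0.365},
  {"tx": 22, "ty": 0.5, "tz": 0, "yaw": 0, "grip": 0.365},
  {"tx": 27, "ty": 0.5, "tz": 0, "yaw": 0, "grip": 0.365},
  {"tx": 32, "ty": 0.5, "tz": 0, "yaw": 0, "grip": 0.365},
  {"tx": 37, "ty": 0.5, "tz": 0, "yaw": 0, "grip": 0.365},
])

```text
clock: 4.85
eef_pos: [0.5242, 0.1591, 0.0906]
tool_rot: [0.986, -0.165, -0.001, 0.0]
contact_force: [-4.9, -2.2, 0.1]
opening: 0.058
```

```bash
python3 st.py 5 scene side; python3 look.py 5
```

```text
t 4.85 world [524.2 159.1  90.6] box [-71.9  39. ] open 58.0 F_box [-3.87 -3.67  0.08] T [-0.75  1.52  0.15]
tool axes in box (cols) [[1.0, 0.001, -0.002], [0.001, -1.0, -0.001], [-0.002, 0.001, -1.0]]
flap angle 0.9242286435228131 2632
carton 528 [[-74.3, -20.1, 105.8], [-12.6, 15.5, 112.6]]
flap angle 0.9233103060156659 1095
carton 509 [[-79.5, -21.8, 105.4], [-2.8, 14.2, 112.0]]
```

View pics/m5.png

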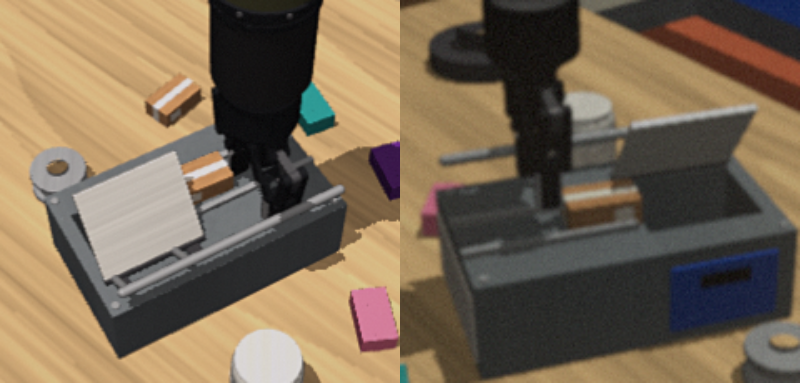

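Emit:
move_arm([
  {"tx": -3, "ty": 1, "tz": 0, "yaw": 0, "grip": 0.365},
  {"tx": -3, "ty": 2, "tz": -4, "yaw": 0, "grip": 0.365},
  {"tx": 2, "ty": 2, "tz": -4, "yaw": 0, "grip": 0.365},
  {"tx": 7, "ty": 2, "tz": -4, "yaw": 0, "grip": 0.365},
  {"tx": 12, "ty": 2, "tz": -4, "yaw": 0, "grip": 0.365},
  {"tx": 17, "ty": 2, "tz": -4, "yaw": 0, "grip": 0.365},
  {"tx": 22, "ty": 2, "tz": -4, "yaw": 0, "grip": 0.365},
  {"tx": 26, "ty": 2, "tz": -4, "yaw": 0, "grip": 0.365},
])

```text
clock: 5.95
eef_pos: [0.5492, 0.1486, 0.0953]
tool_rot: [0.986, -0.165, -0.0, -0.0]
contact_force: [-4.7, -1.6, 0.8]
opening: 0.0582
```

```bash
python3 st.py 6 scene side; python3 look.py 6
```

```text
t 5.95 world [549.2 148.6  95.3] box [-44.9  37.2] open 58.2 F_box [-3.92 -3.07  0.77] T [-0.64  1.5   0.05]
tool axes in box (cols) [[1.0, 0.0, -0.0], [0.0, -1.0, -0.0], [-0.0, 0.0, -1.0]]
flap angle 0.8471290026074819 2707
carton 252 [[-49.4, -19.1, 105.3], [-10.5, 16.1, 112.7]]
flap angle 0.4312176864643104 1123
carton 486 [[-53.7, -24.4, 105.4], [23.3, 12.9, 112.1]]
```

View pics/m6.png

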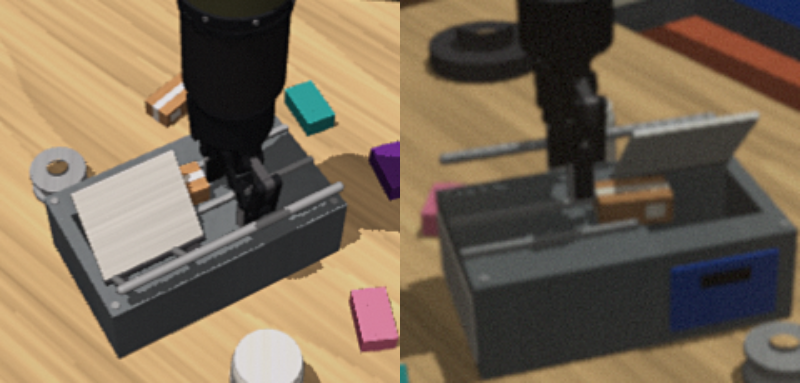

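Emit:
move_arm([
  {"tx": 3, "ty": 0, "tz": 0, "yaw": 0, "grip": 0.365},
  {"tx": 6, "ty": 0, "tz": 0, "yaw": 0, "grip": 0.365},
  {"tx": 8, "ty": 0, "tz": 0, "yaw": 0, "grip": 0.365},
  {"tx": 9, "ty": 0, "tz": 0, "yaw": 0, "grip": 0.365},
  {"tx": 9, "ty": 0, "tz": 0, "yaw": 0, "grip": 0.365},
])

```text
clock: 6.68
eef_pos: [0.5578, 0.1456, 0.0954]
tool_rot: [0.986, -0.165, 0.0, -0.0]
contact_force: [-1.9, -3.3, 0.1]
opening: 0.0579
```

```bash
python3 st.py 7 scene side; python3 look.py 7
```

```text
t 6.67 world [557.8 145.6  95.4] box [-35.8  37.1] open 57.9 F_box [-0.69 -3.77  0.06] T [-0.9   0.79  0.07]
tool axes in box (cols) [[1.0, 0.0, 0.0], [0.0, -1.0, 0.0], [0.0, -0.0, -1.0]]
flap angle 0.8544434617709088 2694
carton 34 [[-43.2, 1.6, 105.4], [-23.1, 8.7, 112.6]]
flap angle 0.8452099856652208 949
carton 44 [[-47.4, -5.4, 105.5], [-25.6, 7.7, 112.7]]
```

View pics/m7.png

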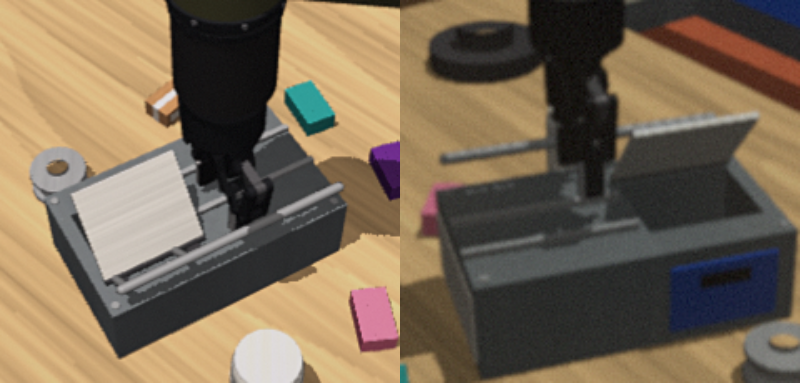

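```bash
python3 - <<'E'
import cv2,numpy as np
b=cv2.imread('pics/side7.png')[170:260,330:410];b=cv2.convertScaleAbs(b,alpha=2.5)
cv2.imwrite('pics/c7.png',cv2.resize(b,None,fx=6,fy=6,interpolation=cv2.INTER_CUBIC))
from h import *
p=np.array([579.5,98.8]);a=-.332;c,s=np.cos(a),np.sin(a);R=np.array([[c,-s],[s,c]])
for n in('scene7','side7'):
    K,k1,T,d=load(n);W=cloud(K,k1,T,d)*1000;b=np.dstack([(W[...,:2]-p)@R,W[...,2]])
    m=(b[...,0]>-5)&(b[...,0]<105)&(b[...,1]>-40)&(b[...,1]<50)&(b[...,2]<84)
    print(n,m.sum(),np.percentile(b[m][:,2],[5,50,95,100]) if m.sum() else '')
E
```

```text
scene7 72 [21.56514015 68.10383288 83.74725027 83.99971128]
side7 1165 [37.81689908 63.35377283 82.11333189 83.94499842]
```

View pics/c7.png

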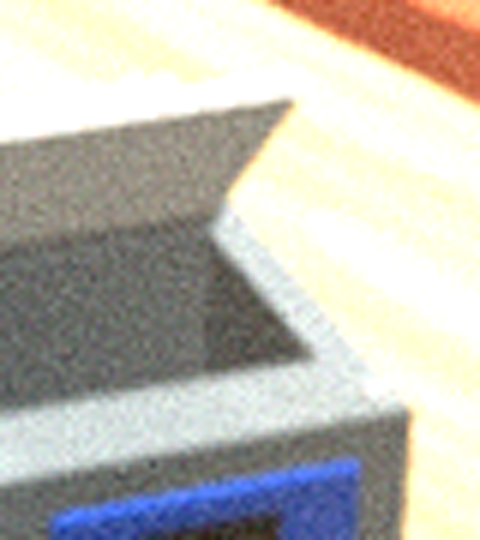

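Emit:
move_arm([
  {"tx": -6, "ty": 0, "tz": 0, "yaw": 0, "grip": 0.365},
  {"tx": -14, "ty": 0, "tz": 0, "yaw": 0, "grip": 0.365},
  {"tx": -22, "ty": 0, "tz": 0, "yaw": 0, "grip": 0.365},
  {"tx": -30, "ty": 0, "tz": 0, "yaw": 0, "grip": 0.365},
  {"tx": -38, "ty": 0, "tz": 0, "yaw": 0, "grip": 0.365},
  {"tx": -46, "ty": 0, "tz": 0, "yaw": 0, "grip": 0.365},
  {"tx": -50, "ty": 0, "tz": 0, "yaw": 0, "grip": 0.365},
])

```text
clock: 7.65
eef_pos: [0.5098, 0.1621, 0.0954]
tool_rot: [0.986, -0.165, 0.0, -0.0]
contact_force: [0.9, -4.6, 0.4]
opening: 0.0582
```

```bash
python3 st.py 8 side wrist scene; python3 look.py 8
```

```text
t 7.65 world [509.8 162.1  95.4] box [-86.6  37.2] open 58.2 F_box [ 2.35 -4.07  0.45] T [-1.29 -0.31 -0.16]
tool axes in box (cols) [[1.0, 0.001, 0.0], [0.001, -1.0, 0.0], [0.0, -0.0, -1.0]]
flap angle 0.8546710620252045 2695
carton 39 [[-94.5, 0.9, 105.6], [-74.2, 8.6, 112.9]]
flap angle 0.8506340692159163 932
carton 38 [[-97.9, -5.6, 106.5], [-76.6, 8.3, 112.8]]
```

View pics/wrist8.png

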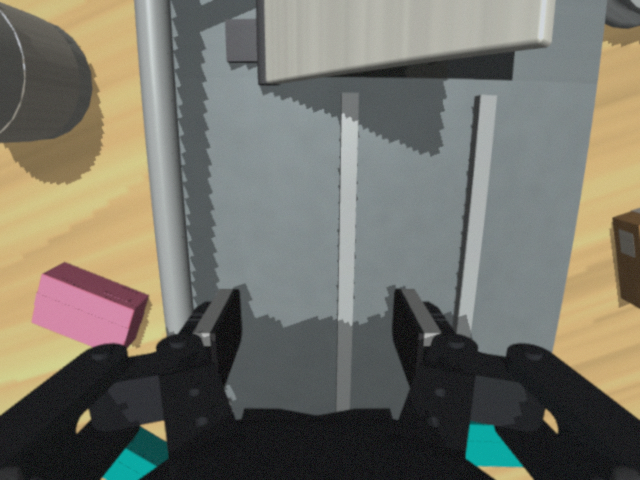

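View pics/m8.png

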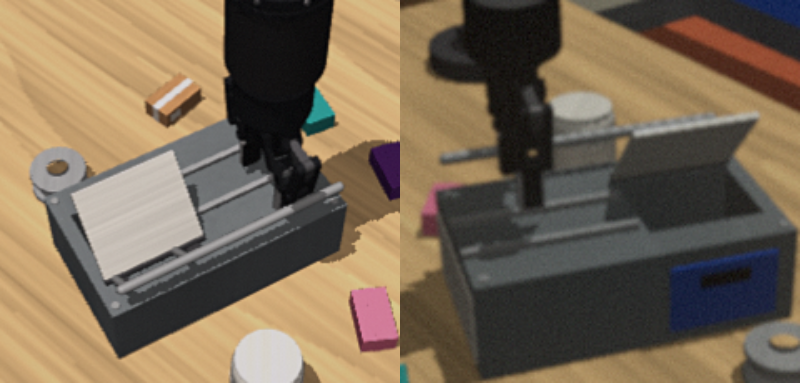

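Emit:
move_arm([
  {"tx": 0, "ty": 5, "tz": 0, "yaw": 0, "grip": 0.365},
  {"tx": 0, "ty": 10, "tz": 0, "yaw": 0, "grip": 0.365},
  {"tx": 0, "ty": 15, "tz": 0, "yaw": 0, "grip": 0.365},
  {"tx": 0, "ty": 20, "tz": 0, "yaw": 0, "grip": 0.365},
  {"tx": 0, "ty": 26, "tz": 0, "yaw": 0, "grip": 0.365},
  {"tx": 0, "ty": 32, "tz": 0, "yaw": 0, "grip": 0.365},
  {"tx": 0, "ty": 38, "tz": 0, "yaw": 0, "grip": 0.365},
  {"tx": 0, "ty": 43, "tz": 0, "yaw": 0, "grip": 0.365},
])

```text
clock: 8.8
eef_pos: [0.4961, 0.1211, 0.0952]
tool_rot: [0.986, -0.165, -0.0, -0.0]
contact_force: [-0.2, -0.6, 0.4]
opening: 0.0583
```

```bash
python3 st.py 9
```

```text
t 8.8 world [496.1 121.1  95.2] box [-86.1  -6.1] open 58.3 F_box [ 0.02 -0.58  0.45] T [ 0.02 -0.04 -0.03]
tool axes in box (cols) [[1.0, 0.0, -0.0], [0.0, -1.0, 0.0], [-0.0, -0.0, -1.0]]
```

Emit:
move_arm([
  {"tx": 0, "ty": 0, "tz": -20, "yaw": 0, "grip": 0.365},
  {"tx": 0, "ty": 0, "tz": -50, "yaw": 0, "grip": 0.365},
  {"tx": 0, "ty": 0, "tz": -90, "yaw": 0, "grip": 0.365},
  {"tx": 0, "ty": 0, "tz": -130, "yaw": 0, "grip": 0.365},
  {"tx": -40, "ty": 0, "tz": -140, "yaw": 0, "grip": 0.365},
  {"tx": -60, "ty": 0, "tz": -140, "yaw": 0, "grip": 0.365},
  {"tx": -60, "ty": 0, "tz": -140, "yaw": 0, "grip": 0.365},
])

```text
clock: 9.68
eef_pos: [0.439, 0.1413, 0.236]
tool_rot: [0.986, -0.164, 0.001, -0.001]
contact_force: [-0.3, -0.6, -0.3]
opening: 0.0587
```

```bash
python3 st.py 10 side scene; python3 look.py 10
```

```text
t 9.68 world [439.  141.3 236. ] box [-146.7   -5.6] open 58.7 F_box [-0.12 -0.66 -0.3 ] T [-0.03 -0.    0.02]
tool axes in box (cols) [[1.0, 0.002, 0.001], [0.002, -1.0, 0.002], [0.001, -0.002, -1.0]]
flap angle -0.028242451970112686 1896
carton 0 
flap angle -0.13277289017102845 1377
carton 0
```

View pics/m10.png

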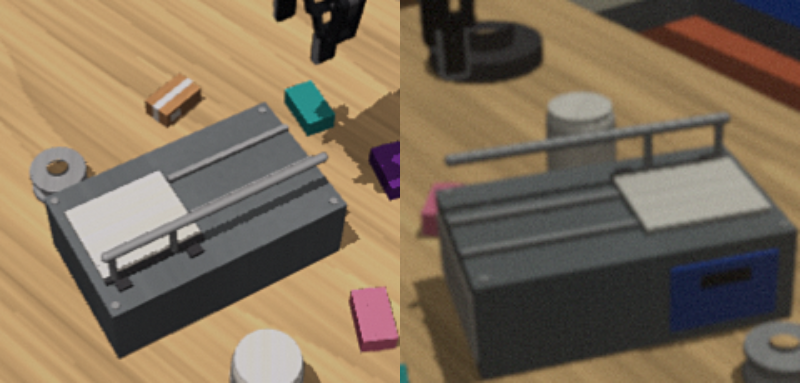

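View pics/scene10.png

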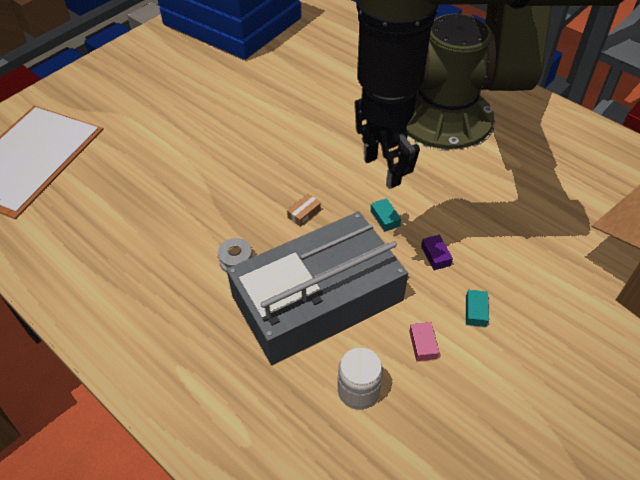

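Flap shut, lane empty, bystanders unmoved, robot clear.

```bash
python3 -c "
from station import bot
print(bot.hand_in())"
```

```text
the job is handed in; nothing more can be done
None
```

The carton is in the drop box and the flap is shut again. I handed the job in at about 9.7 s.

**What I did:** One finger pushed the bar outward and held the flap at 0.85 to 0.92 rad. The other finger pushed the carton along the lane until it tipped in. I backed that finger away with the flap still open, looked again, then let the flap down and lifted clear. At the end of each move the contact force read under 10 N.

**Last checks:**
- The last pictures show an empty lane, the flap level, and the spare carton, tin and pulley in their starting places as far as I can see.
- The robot is clear of everything, with only about 0.7 N of residual force reading.
- I never saw the carton lying on the bin floor, because the box wall and the flap hid it. That it dropped is inferred from the empty lane and the open hatch.
- Two automatic flap-angle readings from the side camera disagreed with the pictures. One, during the push, read 0.43 where the scene camera gave 0.85, probably because the carton was in the measured area. The other, with the flap shut, read -0.13 where the scene camera gave -0.03. I went by the scene camera and the pictures.

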